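# Put the lids back on a recovered cook set

## Robot

A 6-joint arm with a two-finger parallel gripper is mounted at the origin on the work surface. World frame = base frame: x ahead of the robot, y to its left, z up, the work surface at z = 0. Lengths are in mm, angles in rad, forces in N, time in s.
With the tool pointing down it reaches from about 400 to 925 mm from the base axis. Payload 12.5 kg.
Tool frame: the origin (TCP) lies on the centre line of the jaws, within the pads' length; the fingertips stand 19 mm ahead of it and the grasp point (between the pads) is the TCP; y points along the fingers, x is the direction in which the jaws open and shut, and the axes are right-handed (so a half turn about y gives the same grasp; the last joint's range is limited). The gripper opens to 95 mm and grips with 3 to 60 N. Pads are 20 mm wide; open, the fingers measure 119 mm over their backs; the gripper's body (75 mm by 180 mm) begins 59 mm behind the grasp point.
Start: joints at [1.126, 0.491, 1.559, -0, 1.092, -0.106], TCP at [207.705, 589.494, 233.661] pointing down, gripper open.
Joint ranges: [-3.1, 3.1], [-0.84, 2.19], [0.05, 2.79], [-1.13, 4.28], [0.06, 2.93], [-2.69, 2.69]. Speed limits (rad/s): [2.22, 2.22, 2.79, 3.14, 3.14, 3.14].

## Interface

Orientations are given as [roll, pitch, yaw] about the fixed x, y, z axes, in that order (R = Rz(yaw) Ry(pitch) Rx(roll)).
In Python, from cell import env gives the robot as it stands. The module is installed in compiled form; this text tells all that it offers.
- The arm moves only by the tool move_arm, never from a script. Its argument "rows" is a list of rows, each an object of numbers: "tx", "ty", "tz": the shift along the tool's x, y, z in cm; "rx", "ry", "rz": the turn, a rotation vector about the tool's x, y, z in rad; "grip": the opening in per cent of the stroke, from 0 (shut) to 100 (fully open). In form: [{"tx": .., "ty": .., "tz": .., "rx": .., "ry": .., "rz": .., "grip": ..}, ...]. A call has 1 to 10 rows; each row shifts and turns the commanded pose from where the row before left it, along the tool's axes as they then stand; what a row does not reach is not made up. A row lasts 1/12 s, in which the tool goes at most 41.7 mm and 7.16 degrees, less where a joint would pass 70% of its speed; a pose out of reach is approached as far as the arm can. A call is refused whole if a number of a shift passes 4.17 or a number of a turn 0.125, either way. A call with a gripper value outside its range is refused whole. The fingers move at their own pace and stop on an object; the grip force is fixed at half the most. Time passes only in rows, so rows that do not move let the fingers close. It gives the time, the measured TCP pose, the force and the opening at its end, in the units of the state.
- env.state(): the state, without advancing time (a new reading comes with each control period).
- env.read_camera(name): name is "scene" or "side" or "wrist"; returns (picture, depth): 384x512x3 uint8, blue, green, red; 384x512 float32, mm along the optical axis (not along the pixel's ray), 0 where there is no reading.
- env.calibration(name): a dict with "vertical_fov" (degrees; the focal length in pixels is half the picture's height over the tangent of half this angle, whatever the lens; pixels are square), "cx", "cy" (the principal point, pixels), "eye" and "rotation" of the camera in the world. Camera axes: x right, y up, looking along -z (the intrinsics and any distortion apply to the point x, -y, -z); pixel columns grow to the right and rows downward; lengths in mm; the calibration is good to about 2 mm. A picture is of the moment at which its call begins: read the wrist's pose just before it. calibration takes no time and is no camera call; for the wrist camera it gives the pose at the moment of the call.
- env.job_done(): hands the job in, once; it reports no verdict.
The state is a dict: "t": time; "joints": joint angles; "qvel": joint speeds; "tau": joint torques, N m; "eef_pos": TCP position; "tcp_rot": TCP orientation; "ft_force": force on the tool from outside, world axes, zero at the start; "moment": the same for the moment, N m; "opening": opening from 0.0 (shut) to 1.0 (fully open).
Only numpy, scipy, OpenCV 4.12 (cv2) and the standard library are available. Lean on these libraries where they do the work, as an engineer would, in place of code of your own. Each camera call takes 0.05 s, during which the arm holds its last target.

## Task

In the store of recovered goods, make the cook set complete: put the large round lid on the large pot and the small round lid on the small pot, each sitting flat and centred in its pot's mouth with the pots upright on the table. Set the lids down gently rather than dropping them; the rectangular lid belongs to neither pot.

Things in the scene. Friction and masses are not known exactly. Their poses are not given: they have to be found in the camera images.
- large_lid_knob (a point): centre of the large lid's round black knob (diameter 28 mm, 24 high; z up). Steel disc 154 mm wide, 4 thick, its top face 27 mm below this point; 12 mm stem between. Under the disc a tapered boss, 10 mm deep, 134 mm wide at top, 122 at bottom, fits the pot's mouth. Starts boss-down on the table, this point 41 mm up; about 220 g. Seated: this point is 31 mm above the rim.
- small_lid_knob (a point): centre of the small lid's round black knob (diameter 28 mm, 24 high; z up). Steel disc 114 mm wide, 4 thick, its top face 27 mm below this point; 12 mm stem between. Under the disc a tapered boss, 10 mm deep, 94 mm wide at top, 82 at bottom, fits the pot's mouth. Starts boss-down on the table, this point 41 mm up; about 140 g. Seated: this point is 31 mm above the rim.
- large_pot_rim (a point): centre of the open mouth of the large steel pot, at rim height, 90 mm above its underside; z up. The pot is loose, upright on the table; outer diameter 150 mm, wall 4 mm (mouth 142 mm); two small loop handles on opposite sides reach 22 mm beyond the wall, below the rim.
- small_pot_rim (a point): centre of the open mouth of the small steel pot, at rim height, 75 mm above its underside; z up. The pot is loose, upright on the table; outer diameter 110 mm, wall 4 mm (mouth 102 mm); two small loop handles on opposite sides reach 22 mm beyond the wall, below the rim.

How it is judged (in metres and radians):
At the end, for the whole second after the job is handed in: Each round lid sits in the pot of its own size: knob axis within 12 mm of the pot's centre, knob centre 24 to 37 mm above the rim, lid tilted less than about 7 degrees and at rest; both pots upright (within about 6 degrees) on the table (horizontal distance between large_lid_knob and large_pot_rim below 0.012 m and z of large_lid_knob in the frame of large_pot_rim between 0.024 and 0.037 m and angle between each of large_lid_knob, small_lid_knob's own z axis and vertical below 0.12 rad and angle between each of large_pot_rim, small_pot_rim's own z axis and vertical below 0.1 rad and linear speed of each of large_lid, small_lid below 0.02 m/s and height (world z) of large_pot_rim below 0.102 m and horizontal distance between small_lid_knob and small_pot_rim below 0.012 m and z of small_lid_knob in the frame of small_pot_rim between 0.024 and 0.037 m and height (world z) of small_pot_rim below 0.087 m); the robot touches nothing.
It fails at once if the large lid is dropped: it moves faster than 0.8 m/s while the fingers do not touch it (a fall of more than about 30 mm) (linear speed of large_lid above 0.8 m/s and contact force between the fingers and large_lid below 0.1 N).
It fails at once if the small lid is dropped: it moves faster than 0.8 m/s while the fingers do not touch it (a fall of more than about 30 mm) (linear speed of small_lid above 0.8 m/s and contact force between the fingers and small_lid below 0.1 N).
It also fails if it takes over 64 s, if anything falls off the work surface, if the arm or the gripper's body presses on something with over 40 N, if the wrist force passes 120 N, or if a joint passes its speed limit or range.

## Working session

There is one attempt and no reset: what is moved stays moved. The work goes in short steps, Python scripts to look and compute and a tool call to move; the robot and the scene stay as the last step left them, time stands still between calls to the robot, and variables do not carry over. Pictures are saved under pics/ and viewed, and the job is handed in when it is done.

Besides the shell and the picture viewer there is one more tool, called after ">>>" by a JSON object that holds its "name" and its "arguments", one argument or row to a line. move_arm: Moves the arm, as the interface text tells. Its arguments: {"type":"object","properties":{"rows":{"type":"array"}},"required":["rows"]}

```bash
mkdir -p pics; cat > h.py <<'E'
import numpy as np, cv2
from cell import env
def grab(n,tag):
    c=env.calibration(n); p,d=env.read_camera(n)
    np.savez(f'pics/{tag}.npz',p=p,d=d,fov=c['vertical_fov'],cx=c['cx'],cy=c['cy'],eye=c['eye'],rot=c['rotation'])
    cv2.imwrite(f'pics/{tag}.png',p); return c
def load(tag): return np.load(f'pics/{tag}.npz')
def cloud(z):
    d=z['d'];h,w=d.shape;f=h/2/np.tan(np.radians(float(z['fov']))/2)
    u,v=np.meshgrid(np.arange(w),np.arange(h))
    c=np.stack([(u-z['cx'])/f*d,-(v-z['cy'])/f*d,-d],-1)
    return c@np.array(z['rot']).T+z['eye']
E
python3 - <<'E'
from h import *
s=env.state();print(s)
for n in('scene','side','wrist'): 
    c=grab(n,n+'0');print(n,c)
    P=cloud(load(n+'0'));
    for v,u in((100,250),(200,250),(300,250)):print(u,v,P[v,u].round(0))
E
```

```text
{'t': 0.0, 'joints': array([ 1.12640644e+00,  4.91530955e-01,  1.55947248e+00, -3.19416407e-05,
        1.09168953e+00, -1.05629825e-01]), 'qvel': array([-0.0011636 , -0.00164566,  0.00064432, -0.0013547 , -0.00074063,
       -0.00014228]), 'tau': array([-3.47251525e-04, -6.12629128e+01, -2.58192337e+01,  6.91622542e-02,
        4.82313358e-02, -9.54843654e-05]), 'eef_pos': array([207.60083915, 589.2669505 , 233.07157621]), 'tcp_rot': array([-1.57070849e+00,  1.09717204e-03,  1.23205105e+00]), 'ft_force': array([ 0.82971581,  0.07118624, -0.66869108]), 'moment': array([0.00712393, 0.03691086, 0.01558627]), 'opening': 0.9999438382136093}
scene {'vertical_fov': 42.51168847790782, 'cx': 267.04102698305377, 'cy': 187.39551472675672, 'eye': array([1227.03144326,  134.52207261, 1153.31052312]), 'rotation': array([0.59529923, 0.01403154, 1.74412666])}Traceback (most recent call last):
  File "<stdin>", line 5, in <module>
  File "h.py", line 12, in cloud
    return c@np.array(z['rot']).T+z['eye']
           ~~~~~~~~~~~~~~~~~~~~~~^~~~~~~~~
ValueError: operands could not be broadcast together with shapes (384,512) (3,)
```

```bash
sed -i "s/np.array(z\['rot'\]).T/Rotation.from_euler('xyz',z['rot']).as_matrix().T/; 1a from scipy.spatial.transform import Rotation" h.py
python3 - <<'E'
from h import *
for n in('scene','side','wrist'): 
    c=grab(n,n+'0');print(n,c)
    P=cloud(load(n+'0'));
    for v,u in((100,250),(200,250),(300,250)):print(u,v,P[v,u].round(0))
ims=[cv2.imread(f'pics/{n}0.png') for n in('scene','side','wrist')]
E
```

```text
scene {'vertical_fov': 42.51168847790782, 'cx': 267.04102698305377, 'cy': 187.39551472675672, 'eye': array([1227.03144326,  134.52207261, 1153.31052312]), 'rotation': array([0.59529923, 0.01403154, 1.74412666])}
250 100 [ 133. -129.   -3.]
250 200 [508. -56.  -3.]
250 300 [793.  -0.  -4.]
side {'vertical_fov': 55.829476661340024, 'cx': 252.96450204249277, 'cy': 190.9129118015608, 'eye': array([  24.10778818, -580.49760833,  550.96024856]), 'rotation': array([ 1.05382123, -0.00641069, -0.68373265])}
250 100 [1568. 1340. -134.]
250 200 [549.  72.  47.]
250 300 [ 353. -173.    1.]
wrist {'vertical_fov': 59.2281120456914, 'cx': 253.24161289601463, 'cy': 188.11429545656304, 'eye': array([136.71677553, 614.75546742, 384.360775  ]), 'rotation': array([-2.68963455e-01,  4.66786170e-04,  1.23076796e+00])}
250 100 [140. 609.   1.]
250 200 [249. 571.  -1.]
250 300 [183. 597. 310.]
```

View pics/scene0.png

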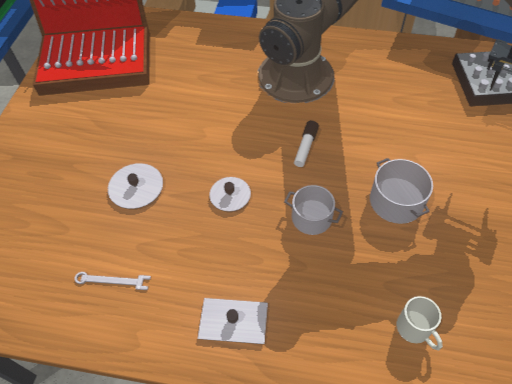

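View pics/side0.png

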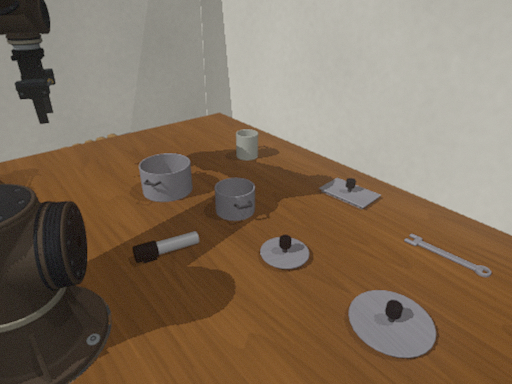

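View pics/wrist0.png

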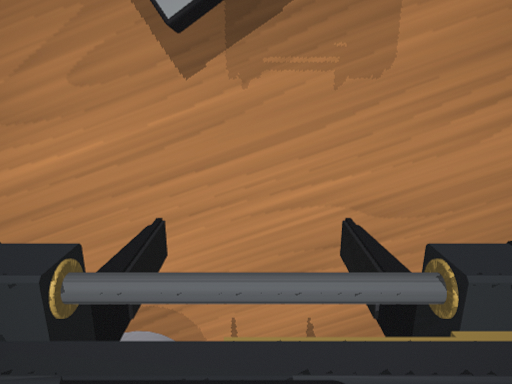

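```bash
cat > m.py <<'E'
from h import *
from scipy.optimize import least_squares
def circ(X,r):
    s=least_squares(lambda p:np.hypot(X[:,0]-p[0],X[:,1]-p[1])-r,X.mean(0),loss='soft_l1',f_scale=2)
    return s.x,np.abs(s.fun).mean()
def circf(X):
    s=least_squares(lambda p:np.hypot(X[:,0]-p[0],X[:,1]-p[1])-p[2],[*X.mean(0),60],loss='soft_l1',f_scale=2)
    return s.x.round(1)
E
python3 - <<'E'
from m import *
boxes={'scene':dict(LL=(100,155,170,215),SL=(205,170,255,215),SP=(285,180,345,240),LP=(368,155,436,225)),
'side':dict(LL=(345,285,440,358),SL=(255,230,313,270),SP=(210,175,260,222),LP=(135,150,195,202))}
for n in boxes:
    z=load(n+'0');P=cloud(z)
    for k,(a,b,c,d) in boxes[n].items():
        X=P[b:d,a:c].reshape(-1,3);q=z['p'][b:d,a:c].reshape(-1,3).astype(int)
        if k in('LL','SL'):
            top=np.percentile(X[:,2],99.5)
            kn=X[(X[:,2]>25)&(q.max(1)<90)]
            print(n,k,'top',top.round(),'knob mean',kn.mean(0).round(1),len(kn),kn[:,2].max().round(1))
            D=X[(X[:,2]>7)&(X[:,2]<22)];print('  disc centroid',D.mean(0).round(1),len(D),np.ptp(D,axis=0).round(0),'mid',((D.max(0)+D.min(0))/2).round(1))
        else:
            H=90 if k=='LP' else 75
            D=X[(X[:,2]>H-6)&(X[:,2]<H+6)]
            print(n,k,len(D),D[:,2].mean().round(1),np.percentile(X[:,2],99).round(1),circf(D[:,:2]),circ(D[:,:2],71+2 if H==90 else 53))
E
python3 -c "
import cv2
a=cv2.imread('pics/scene0.png')[130:260,90:450];cv2.imwrite('pics/crop0.png',cv2.resize(a,None,fx=2.2,fy=2.2,interpolation=2))"
```

```text
scene LL top 63.0 knob mean [ 533.1 -374.1   59.2] 92 1153.3
  disc centroid [ 524.4 -380.1   13. ] 1816 [172. 184.  14.] mid [ 513.  -397.1   14. ]
scene SL top 54.0 knob mean [ 510.1 -111.8   48. ] 86 58.5
  disc centroid [ 508.6 -111.    12.9] 997 [115. 113.  14.] mid [ 505.2 -111.9   14. ]
scene SP 237 73.1 76.3 [536.  120.6  52.7] (array([535.98934113, 120.58656282]), np.float64(1.336000432288185))
scene LP 317 87.8 91.1 [443.6 344.8  72.6] (array([443.58180153, 344.77348728]), np.float64(1.4503386094064756))
side LL top 53.0 knob mean [ 513.4 -384.5   46.3] 260 54.8
  disc centroid [ 512.  -387.6   13.3] 4130 [154. 153.  14.] mid [ 518.5 -382.1   14.8]
side SL top 53.0 knob mean [ 498.2 -117.6   45.1] 148 53.9
  disc centroid [ 496.5 -118.7   13.2] 1089 [112. 114.  12.] mid [ 502.7 -111.4   15.2]
side SP 206 72.4 75.0 [532.  119.7  52.7] (array([532.06178649, 119.68414785]), np.float64(1.313447723484902))
side LP 225 87.3 89.6 [439.4 344.3  72.8] (array([439.4137354 , 344.29832976]), np.float64(1.443803317450948))
```

View pics/crop0.png

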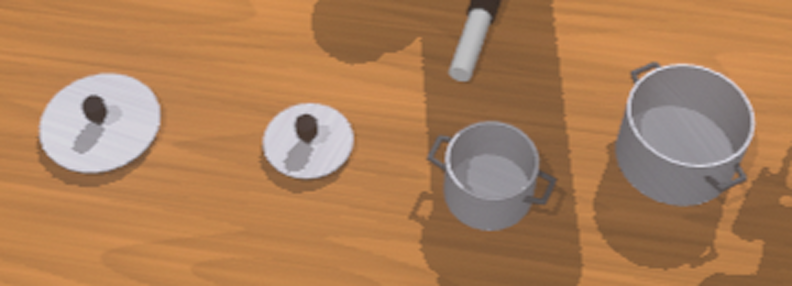

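```bash
python3 - <<'E'
from m import *
boxes={'scene':dict(LL=(100,155,170,215),SL=(205,170,255,215)),
'side':dict(LL=(345,285,440,358),SL=(255,230,313,270))}
for n in boxes:
    z=load(n+'0');P=cloud(z)
    for k,(a,b,c,d) in boxes[n].items():
        X=P[b:d,a:c];q=z['p'][b:d,a:c].astype(int)
        m=((q.max(2)-q.min(2))<45)&(X[...,2]>5)&(X[...,2]<70)
        cs,_=cv2.findContours(m.astype(np.uint8),cv2.RETR_EXTERNAL,cv2.CHAIN_APPROX_NONE)
        cc=max(cs,key=len)[:,0]
        # ray-plane z=14
        f=384/2/np.tan(np.radians(float(z['fov']))/2)
        r=np.stack([(cc[:,0]+a-z['cx'])/f,-(cc[:,1]+b-z['cy'])/f,-np.ones(len(cc))],-1)@Rotation.from_euler('xyz',z['rot']).as_matrix().T
        W=z['eye']+r*((14-z['eye'][2])/r[:,2])[:,None]
        print(n,k,len(cc),circf(W[:,:2]))
        kn=X[(X[...,2]>30)&(q.max(2)<90)&(X[...,2]<80)]
        print(np.median(kn,axis=0).round(1),kn.min(0).round(),kn.max(0).round())
        D=X[m&(X[...,2]<30)]; A=np.c_[D[:,:2],np.ones(len(D))];print('plane',np.linalg.lstsq(A,D[:,2],rcond=None)[0].round(3))
E
```

```text
scene LL 139 [ 522.3 -380.9   75.3]
[ 526.3 -379.5   49.2] [ 509. -396.   30.] [ 536. -368.   58.]
plane [ 1.000e-03 -1.000e-03  1.209e+01]
scene SL 106 [ 506.1 -112.1   55.4]
[ 511.7 -111.8   50. ] [ 491. -124.   34.] [ 521. -100.   58.]
plane [-2.0000e-03  4.0000e-03  1.4322e+01]
side LL 218 [ 517.  -382.6   75.9]
[ 511.6 -384.8   50.2] [ 503. -395.   31.] [ 530. -371.   55.]
plane [0.0000e+00 1.0000e-03 1.3271e+01]
side SL 116 [ 501.  -114.2   56.1]
[ 497.5 -118.8   48.5] [ 489. -127.   30.] [ 515. -102.   54.]
plane [3.0000e-03 1.0000e-03 1.1795e+01]
```

```bash
cat > go.py <<'E'
from h import *
import sys
def go(x,y,z):
    s=env.state();R=Rotation.from_euler('xyz',s['tcp_rot']).as_matrix()
    d=R.T@(np.array([x,y,z])-s['eef_pos'])/10
    print('t',round(s['t'],2),'at',s['eef_pos'].round(1),'rot',s['tcp_rot'].round(4),'q',s['joints'].round(2),'F',s['ft_force'].round(1),'op',round(s['opening'],3),'\n total cm tx,ty,tz',d.round(2),'rows at 3.5:',np.linalg.norm(d)/3.5)
go(*map(float,sys.argv[1:4]))
E
python3 go.py 503 -113 180
```

```text
t 0.2 at [207.7 589.4 233.3] rot [-1.5707e+00  6.0000e-04  1.2320e+00] q [ 1.13  0.49  1.56 -0.    1.09 -0.11] F [ 0.1  0.7 -0.2] op 0.999 
 total cm tx,ty,tz [-56.42   5.36 -51.2 ] rows at 3.5: 21.82282357872643
```

>>> {"name": "move_arm", "arguments": {
  "rows": [
    {"tx": -2.6, "tz": -2.5},
    {"tx": -2.6, "tz": -2.5},
    {"tx": -2.6, "tz": -2.5},
    {"tx": -2.6, "tz": -2.5},
    {"tx": -2.6, "tz": -2.5},
    {"tx": -2.6, "tz": -2.5},
    {"tx": -2.6, "tz": -2.5},
    {"tx": -2.6, "tz": -2.5},
    {"tx": -2.6, "tz": -2.5},
    {"tx": -2.6, "tz": -2.5}
  ]
}}

```text
validation failed for argument at $.ro...
```

```bash
python3 go.py 503 -113 180
```

```text
t 0.2 at [207.7 589.4 233.3] rot [-1.5707e+00  6.0000e-04  1.2320e+00] q [ 1.13  0.49  1.56 -0.    1.09 -0.11] F [ 0.1  0.7 -0.2] op 0.999 
 total cm tx,ty,tz [-56.42   5.36 -51.2 ] rows at 3.5: 21.82282357872643
```

>>> {"name": "move_arm", "arguments": {
  "rows": [
    {"tx": -2.6, "ty": 0, "tz": -2.5, "rx": 0, "ry": 0, "rz": 0, "grip": 100},
    {"tx": -2.6, "ty": 0, "tz": -2.5, "rx": 0, "ry": 0, "rz": 0, "grip": 100},
    {"tx": -2.6, "ty": 0, "tz": -2.5, "rx": 0, "ry": 0, "rz": 0, "grip": 100},
    {"tx": -2.6, "ty": 0, "tz": -2.5, "rx": 0, "ry": 0, "rz": 0, "grip": 100},
    {"tx": -2.6, "ty": 0, "tz": -2.5, "rx": 0, "ry": 0, "rz": 0, "grip": 100},
    {"tx": -2.6, "ty": 0, "tz": -2.5, "rx": 0, "ry": 0, "rz": 0, "grip": 100},
    {"tx": -2.6, "ty": 0, "tz": -2.5, "rx": 0, "ry": 0, "rz": 0, "grip": 100},
    {"tx": -2.6, "ty": 0, "tz": -2.5, "rx": 0, "ry": 0, "rz": 0, "grip": 100},
    {"tx": -2.6, "ty": 0, "tz": -2.5, "rx": 0, "ry": 0, "rz": 0, "grip": 100},
    {"tx": -2.6, "ty": 0, "tz": -2.5, "rx": 0, "ry": 0, "rz": 0, "grip": 100}
  ]
}}

```text
t: 1.03
eef_pos: [357.4, 259.6, 233.7]
tcp_rot: [-1.571, -0.0, 1.232]
ft_force: [-0.2, 0.9, 0.6]
opening: 0.999
```

```bash
python3 go.py 503 -113 180
```

```text
t 1.03 at [357.4 259.6 233.7] rot [-1.5710e+00 -3.0000e-04  1.2322e+00] q [ 0.48  0.23  1.98  0.    0.93 -0.75] F [-0.2  0.9  0.6] op 0.999 
 total cm tx,ty,tz [-30.31   5.37 -26.11] rows at 3.5: 11.531830627219689
```

>>> {"name": "move_arm", "arguments": {
  "rows": [
    {"tx": -3.0, "ty": 0.5, "tz": -2.6, "rx": 0, "ry": 0, "rz": 0, "grip": 100},
    {"tx": -3.0, "ty": 0.5, "tz": -2.6, "rx": 0, "ry": 0, "rz": 0, "grip": 100},
    {"tx": -3.0, "ty": 0.5, "tz": -2.6, "rx": 0, "ry": 0, "rz": 0, "grip": 100},
    {"tx": -3.0, "ty": 0.5, "tz": -2.6, "rx": 0, "ry": 0, "rz": 0, "grip": 100},
    {"tx": -3.0, "ty": 0.5, "tz": -2.6, "rx": 0, "ry": 0, "rz": 0, "grip": 100},
    {"tx": -3.0, "ty": 0.5, "tz": -2.6, "rx": 0, "ry": 0, "rz": 0, "grip": 100},
    {"tx": -3.0, "ty": 0.5, "tz": -2.6, "rx": 0, "ry": 0, "rz": 0, "grip": 100},
    {"tx": -3.0, "ty": 0.5, "tz": -2.6, "rx": 0, "ry": 0, "rz": 0, "grip": 100},
    {"tx": -3.0, "ty": 0.5, "tz": -2.6, "rx": 0, "ry": 0, "rz": 0, "grip": 100},
    {"tx": -3.0, "ty": 0.5, "tz": -2.6, "rx": 0, "ry": 0, "rz": 0, "grip": 100}
  ]
}}

```text
t: 1.87
eef_pos: [502.9, -110.3, 183.4]
tcp_rot: [-1.571, -0.0, 1.232]
ft_force: [1.1, 0.8, -0.7]
opening: 0.999
```

```bash
python3 go.py 503 -113 180; python3 - <<'E'
from m import *
grab('wrist','w1');z=load('w1');P=cloud(z)
np.set_printoptions(suppress=True)
for v in range(100,260,20):print(v,[tuple(P[v,u].round(0).astype(int)) for u in range(170,350,25)])
E
```

```text
t 1.87 at [ 502.9 -110.3  183.4] rot [-1.5709e+00 -1.0000e-04  1.2316e+00] q [-0.34  0.4   1.88  0.    0.86 -1.58] F [ 1.1  0.8 -0.7] op 0.999 
 total cm tx,ty,tz [-0.25  0.34 -0.1 ] rows at 3.5: 0.12287208316640374
100 [(np.int64(410), np.int64(-161), np.int64(1)), (np.int64(418), np.int64(-139), np.int64(0)), (np.int64(426), np.int64(-116), np.int64(0)), (np.int64(434), np.int64(-94), np.int64(1)), (np.int64(442), np.int64(-71), np.int64(1)), (np.int64(450), np.int64(-49), np.int64(1)), (np.int64(458), np.int64(-26), np.int64(0)), (np.int64(466), np.int64(-3), np.int64(-2))]
120 [(np.int64(427), np.int64(-169), np.int64(-1)), (np.int64(435), np.int64(-146), np.int64(0)), (np.int64(443), np.int64(-123), np.int64(1)), (np.int64(451), np.int64(-100), np.int64(14)), (np.int64(460), np.int64(-77), np.int64(0)), (np.int64(468), np.int64(-54), np.int64(1)), (np.int64(476), np.int64(-31), np.int64(0)), (np.int64(484), np.int64(-9), np.int64(0))]
140 [(np.int64(445), np.int64(-177), np.int64(0)), (np.int64(453), np.int64(-154), np.int64(-1)), (np.int64(460), np.int64(-128), np.int64(14)), (
[... 1399 characters left out ...]
)), (np.int64(531), np.int64(-185), np.int64(0)), (np.int64(536), np.int64(-157), np.int64(13)), (np.int64(544), np.int64(-133), np.int64(14)), (np.int64(552), np.int64(-110), np.int64(14)), (np.int64(566), np.int64(-86), np.int64(0)), (np.int64(576), np.int64(-61), np.int64(-1)), (np.int64(509), np.int64(-60), np.int64(165))]
240 [(np.int64(543), np.int64(-219), np.int64(0)), (np.int64(552), np.int64(-194), np.int64(0)), (np.int64(561), np.int64(-169), np.int64(0)), (np.int64(570), np.int64(-143), np.int64(0)), (np.int64(579), np.int64(-118), np.int64(0)), (np.int64(588), np.int64(-93), np.int64(0)), (np.int64(597), np.int64(-67), np.int64(0)), (np.int64(517), np.int64(-64), np.int64(172))]
```

View pics/w1.png

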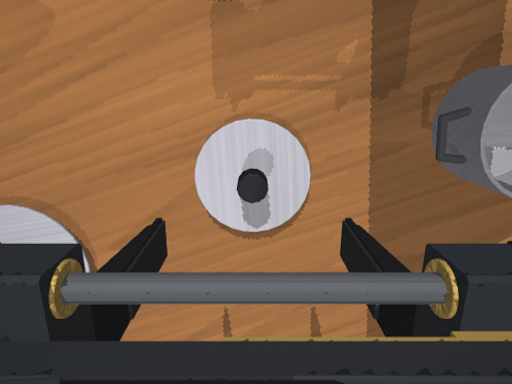

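```bash
cat >> m.py <<'E'
def lid(tag,box,zz=14):
    z=load(tag);P=cloud(z);a,b,c,d=box
    X=P[b:d,a:c];q=z['p'][b:d,a:c].astype(int)
    D=X[(X[...,2]>8)&(X[...,2]<22)]
    m=((X[...,2]>8)&(X[...,2]<70)).astype(np.uint8)
    cc=max(cv2.findContours(m,cv2.RETR_EXTERNAL,cv2.CHAIN_APPROX_NONE)[0],key=len)[:,0]
    f=384/2/np.tan(np.radians(float(z['fov']))/2)
    r=np.stack([(cc[:,0]+a-z['cx'])/f,-(cc[:,1]+b-z['cy'])/f,-np.ones(len(cc))],-1)@Rotation.from_euler('xyz',z['rot']).as_matrix().T
    W=z['eye']+r*((zz-z['eye'][2])/r[:,2])[:,None]
    print('disc circle',circf(W[:,:2]))
    kn=X[(X[...,2]>48)&(X[...,2]<60)]
    print('knob top mean',kn.mean(0).round(1),len(kn),np.ptp(kn,axis=0).round(0))
E
python3 -c "
from m import *
lid('w1',(185,105,320,240))"
```

```text
disc circle [ 505.1 -111.6   56.1]
knob top mean [ 504.5 -111.5   52.7] 760 [28. 27.  7.]
```

>>> {"name": "move_arm", "arguments": {
  "rows": [
    {"tx": -0.05, "ty": 2, "tz": -0.23, "rx": 0, "ry": 0, "rz": 0, "grip": 100},
    {"tx": 0, "ty": 3, "tz": 0, "rx": 0, "ry": 0, "rz": 0, "grip": 100},
    {"tx": 0, "ty": 3, "tz": 0, "rx": 0, "ry": 0, "rz": 0, "grip": 100},
    {"tx": 0, "ty": 2.5, "tz": 0, "rx": 0, "ry": 0, "rz": 0, "grip": 100},
    {"tx": 0, "ty": 2, "tz": 0, "rx": 0, "ry": 0, "rz": 0, "grip": 100},
    {"tx": 0, "ty": 1, "tz": 0, "rx": 0, "ry": 0, "rz": 0, "grip": 100},
    {"tx": 0, "ty": 0.7, "tz": 0, "rx": 0, "ry": 0, "rz": 0, "grip": 100},
    {"tx": 0, "ty": 0, "tz": 0, "rx": 0, "ry": 0, "rz": 0, "grip": 60},
    {"tx": 0, "ty": 0, "tz": 0, "rx": 0, "ry": 0, "rz": 0, "grip": 40},
    {"tx": 0, "ty": 0, "tz": 0, "rx": 0, "ry": 0, "rz": 0, "grip": 30}
  ]
}}

```text
t: 2.75
eef_pos: [505.1, -109.5, 42.6]
tcp_rot: [-1.572, -0.0, 1.232]
ft_force: [0.6, 0.7, 0.5]
opening: 0.844
```

>>> {"name": "move_arm", "arguments": {
  "rows": [
    {"tx": 0, "ty": 0, "tz": 0, "rx": 0, "ry": 0, "rz": 0, "grip": 20},
    {"tx": 0, "ty": 0, "tz": 0, "rx": 0, "ry": 0, "rz": 0, "grip": 0},
    {"tx": 0, "ty": 0, "tz": 0, "rx": 0, "ry": 0, "rz": 0, "grip": 0},
    {"tx": 0, "ty": 0, "tz": 0, "rx": 0, "ry": 0, "rz": 0, "grip": 0},
    {"tx": 0, "ty": 0, "tz": 0, "rx": 0, "ry": 0, "rz": 0, "grip": 0},
    {"tx": 0, "ty": 0, "tz": 0, "rx": 0, "ry": 0, "rz": 0, "grip": 0}
  ]
}}

```text
t: 3.25
eef_pos: [504.6, -109.4, 41.7]
tcp_rot: [-1.571, -0.0, 1.232]
ft_force: [0.6, -0.5, -0.9]
opening: 0.425
```

>>> {"name": "move_arm", "arguments": {
  "rows": [
    {"tx": 0, "ty": 0, "tz": 0, "rx": 0, "ry": 0, "rz": 0, "grip": 0},
    {"tx": 0, "ty": 0, "tz": 0, "rx": 0, "ry": 0, "rz": 0, "grip": 0},
    {"tx": 0, "ty": 0, "tz": 0, "rx": 0, "ry": 0, "rz": 0, "grip": 0},
    {"tx": 0, "ty": 0, "tz": 0, "rx": 0, "ry": 0, "rz": 0, "grip": 0},
    {"tx": 0, "ty": 0, "tz": 0, "rx": 0, "ry": 0, "rz": 0, "grip": 0},
    {"tx": 0, "ty": 0, "tz": 0, "rx": 0, "ry": 0, "rz": 0, "grip": 0}
  ]
}}

```text
t: 3.75
eef_pos: [504.6, -109.4, 41.6]
tcp_rot: [-1.571, -0.0, 1.232]
ft_force: [-0.1, -0.2, 0.8]
opening: 0.288
```

>>> {"name": "move_arm", "arguments": {
  "rows": [
    {"tx": 0, "ty": -0.3, "tz": 0, "rx": 0, "ry": 0, "rz": 0, "grip": 0},
    {"tx": 0, "ty": -1, "tz": 0, "rx": 0, "ry": 0, "rz": 0, "grip": 0},
    {"tx": 0, "ty": -2, "tz": 0, "rx": 0, "ry": 0, "rz": 0, "grip": 0},
    {"tx": 0, "ty": -3, "tz": 0, "rx": 0, "ry": 0, "rz": 0, "grip": 0},
    {"tx": 0, "ty": -3, "tz": 0, "rx": 0, "ry": 0, "rz": 0, "grip": 0},
    {"tx": 0, "ty": -3, "tz": 0, "rx": 0, "ry": 0, "rz": 0, "grip": 0},
    {"tx": 0, "ty": -2, "tz": 0, "rx": 0, "ry": 0, "rz": 0, "grip": 0},
    {"tx": 0, "ty": 0, "tz": 0, "rx": 0, "ry": 0, "rz": 0, "grip": 0}
  ]
}}

```text
t: 4.42
eef_pos: [505.8, -109.7, 189.2]
tcp_rot: [-1.578, -0.0, 1.232]
ft_force: [0.7, 0.5, -1.7]
opening: 0.286
```

```bash
python3 go.py 534 120 180; python3 - <<'E'
from h import *
grab('wrist','w2')
E
```

```text
t 4.42 at [ 505.8 -109.7  189.2] rot [-1.5776e+00 -2.0000e-04  1.2321e+00] q [-0.34  0.39  1.88  0.    0.87 -1.57] F [ 0.7  0.5 -1.7] op 0.286 
 total cm tx,ty,tz [22.6   0.89  4.98] rows at 3.5: 6.61701231846872
```

View pics/w2.png

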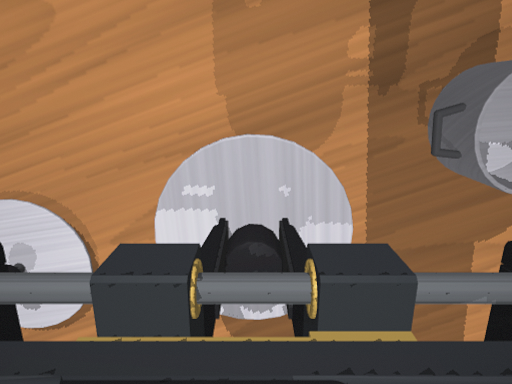

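>>> {"name": "move_arm", "arguments": {
  "rows": [
    {"tx": 2, "ty": 0, "tz": 0.5, "rx": 0, "ry": 0, "rz": 0, "grip": 0},
    {"tx": 2.5, "ty": 0, "tz": 0.5, "rx": 0, "ry": 0, "rz": 0, "grip": 0},
    {"tx": 2.5, "ty": 0, "tz": 0.5, "rx": 0, "ry": 0, "rz": 0, "grip": 0},
    {"tx": 2, "ty": 0, "tz": 0.5, "rx": 0, "ry": 0, "rz": 0, "grip": 0},
    {"tx": 1, "ty": 0, "tz": 0, "rx": 0, "ry": 0, "rz": 0, "grip": 0},
    {"tx": 0, "ty": 0, "tz": 0, "rx": 0, "ry": 0, "rz": 0, "grip": 0},
    {"tx": 0, "ty": 0, "tz": 0, "rx": 0, "ry": 0, "rz": 0, "grip": 0}
  ]
}}

```text
t: 5.05
eef_pos: [518.8, -8.5, 184.0]
tcp_rot: [-1.57, 0.0, 1.233]
ft_force: [-0.2, -0.6, -0.8]
opening: 0.29
```

```bash
python3 go.py 535 121 180; python3 - <<'E'
from m import *
grab('wrist','w3');z=load('w3');P=cloud(z)
X=P[40:230,300:512].reshape(-1,3);D=X[(X[:,2]>71)&(X[:,2]<79)]
print(len(D),circf(D[:,:2]),circ(D[:,:2],53))
q=P[140:215,170:330].reshape(-1,3);s=env.state()['eef_pos']
q=q[(q[:,2]>s[2]-45)&(q[:,2]<s[2]-15)]
print(len(q),np.linalg.lstsq(np.c_[q[:,:2]-s[:2],np.ones(len(q))],q[:,2],rcond=None)[0],s)
E
```

```text
t 5.05 at [518.8  -8.5 184. ] rot [-1.5697e+00  3.0000e-04  1.2331e+00] q [-0.14  0.4   1.87 -0.    0.87 -1.38] F [-0.2 -0.6 -0.8] op 0.29 
 total cm tx,ty,tz [12.75  0.4   2.76] rows at 3.5: 3.729623757034804
2712 [535.2 120.5  52.5] (array([535.21440862, 120.37651929]), np.float64(1.1377993389791639))
10719 [-6.79184694e-04  5.03411084e-04  1.56429268e+02] [518.79922148  -8.95022868 184.10059027]
```

View pics/w3.png

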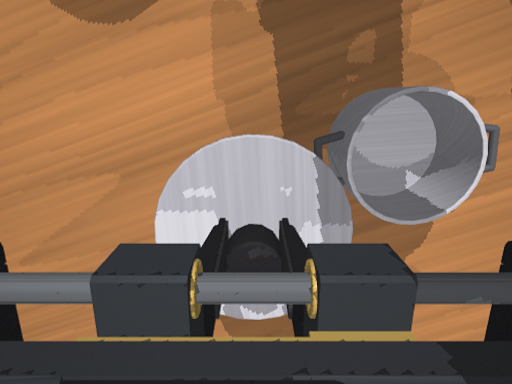

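>>> {"name": "move_arm", "arguments": {
  "rows": [
    {"tx": 2.0, "ty": 0, "tz": 0.5, "rx": 0, "ry": 0, "rz": 0, "grip": 0},
    {"tx": 3.0, "ty": 0, "tz": 0.7, "rx": 0, "ry": 0, "rz": 0, "grip": 0},
    {"tx": 3.0, "ty": 0, "tz": 0.7, "rx": 0, "ry": 0, "rz": 0, "grip": 0},
    {"tx": 2.7, "ty": 0, "tz": 0.6, "rx": 0, "ry": 0, "rz": 0, "grip": 0},
    {"tx": 2.0, "ty": 0, "tz": 0.3, "rx": 0, "ry": 0, "rz": 0, "grip": 0},
    {"tx": 0, "ty": 0, "tz": 0, "rx": 0, "ry": 0, "rz": 0, "grip": 0},
    {"tx": 0, "ty": 1.5, "tz": 0, "rx": 0, "ry": 0, "rz": 0, "grip": 0},
    {"tx": 0, "ty": 2, "tz": 0, "rx": 0, "ry": 0, "rz": 0, "grip": 0},
    {"tx": 0, "ty": 1.5, "tz": 0, "rx": 0, "ry": 0, "rz": 0, "grip": 0},
    {"tx": 0, "ty": 0, "tz": 0, "rx": 0, "ry": 0, "rz": 0, "grip": 0}
  ]
}}

```text
t: 5.93
eef_pos: [533.6, 119.0, 132.0]
tcp_rot: [-1.567, 0.002, 1.231]
ft_force: [-1.0, 0.1, -1.4]
opening: 0.29
```

```bash
python3 go.py 535.2 120.5 106; python3 - <<'E'
from h import *
grab('side','s3');a=cv2.imread('pics/s3.png')[90:260,150:330];cv2.imwrite('pics/s3c.png',cv2.resize(a,None,fx=3.3,fy=3.3))
E
```

```text
t 5.93 at [533.6 119.  132. ] rot [-1.5667  0.002   1.2307] q [ 0.1   0.51  1.86 -0.    0.78 -1.13] F [-1.   0.1 -1.4] op 0.29 
 total cm tx,ty,tz [ 0.2   2.6  -0.11] rows at 3.5: 0.7465933493490361
```

View pics/s3c.png

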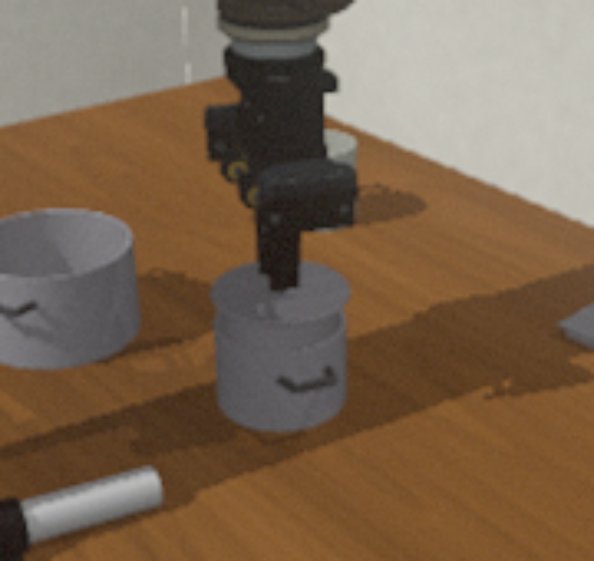

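>>> {"name": "move_arm", "arguments": {
  "rows": [
    {"tx": 0.1, "ty": 0.5, "tz": -0.05, "rx": 0, "ry": 0, "rz": 0, "grip": 0},
    {"tx": 0, "ty": 0.5, "tz": 0, "rx": 0, "ry": 0, "rz": 0, "grip": 0},
    {"tx": 0, "ty": 0.4, "tz": 0, "rx": 0, "ry": 0, "rz": 0, "grip": 0},
    {"tx": 0, "ty": 0.3, "tz": 0, "rx": 0, "ry": 0, "rz": 0, "grip": 0},
    {"tx": 0, "ty": 0.3, "tz": 0, "rx": 0, "ry": 0, "rz": 0, "grip": 0},
    {"tx": 0, "ty": 0.2, "tz": 0, "rx": 0, "ry": 0, "rz": 0, "grip": 0},
    {"tx": 0, "ty": 0, "tz": 0, "rx": 0, "ry": 0, "rz": 0, "grip": 0},
    {"tx": 0, "ty": 0, "tz": 0, "rx": 0, "ry": 0, "rz": 0, "grip": 0}
  ]
}}

```text
t: 6.65
eef_pos: [535.6, 121.5, 112.6]
tcp_rot: [-1.571, -0.0, 1.232]
ft_force: [0.1, -0.5, -1.2]
opening: 0.29
```

```bash
python3 go.py 535.2 120.5 106
```

```text
t 6.65 at [535.6 121.5 112.6] rot [-1.5708e+00 -1.0000e-04  1.2322e+00] q [ 0.1   0.54  1.87  0.    0.73 -1.13] F [ 0.1 -0.5 -1.2] op 0.29 
 total cm tx,ty,tz [-0.1   0.66  0.  ] rows at 3.5: 0.19193886476639146
```

>>> {"name": "move_arm", "arguments": {
  "rows": [
    {"tx": -0.08, "ty": 0.2, "tz": 0, "rx": 0, "ry": 0, "rz": 0, "grip": 0},
    {"tx": 0, "ty": 0.2, "tz": 0, "rx": 0, "ry": 0, "rz": 0, "grip": 0},
    {"tx": 0, "ty": 0.15, "tz": 0, "rx": 0, "ry": 0, "rz": 0, "grip": 0},
    {"tx": 0, "ty": 0.1, "tz": 0, "rx": 0, "ry": 0, "rz": 0, "grip": 0},
    {"tx": 0, "ty": 0, "tz": 0, "rx": 0, "ry": 0, "rz": 0, "grip": 0},
    {"tx": 0, "ty": 0, "tz": 0, "rx": 0, "ry": 0, "rz": 0, "grip": 0}
  ]
}}

```text
t: 7.15
eef_pos: [535.3, 120.6, 106.6]
tcp_rot: [-1.571, -0.0, 1.232]
ft_force: [-3.1, -0.0, 5.1]
opening: 0.282
```

```bash
python3 go.py 535.2 120.5 106
```

```text
t 7.15 at [535.3 120.6 106.6] rot [-1.571e+00 -1.000e-04  1.232e+00] q [ 0.1   0.55  1.87  0.    0.72 -1.13] F [-3.1 -0.   5.1] op 0.282 
 total cm tx,ty,tz [-0.02  0.06  0.  ] rows at 3.5: 0.017309740662704746
```

>>> {"name": "move_arm", "arguments": {
  "rows": [
    {"tx": 0, "ty": 0, "tz": 0, "rx": 0, "ry": 0, "rz": 0, "grip": 40},
    {"tx": 0, "ty": 0, "tz": 0, "rx": 0, "ry": 0, "rz": 0, "grip": 60},
    {"tx": 0, "ty": 0, "tz": 0, "rx": 0, "ry": 0, "rz": 0, "grip": 60},
    {"tx": 0, "ty": 0, "tz": 0, "rx": 0, "ry": 0, "rz": 0, "grip": 60},
    {"tx": 0, "ty": 0, "tz": 0, "rx": 0, "ry": 0, "rz": 0, "grip": 60},
    {"tx": 0, "ty": 0, "tz": 0, "rx": 0, "ry": 0, "rz": 0, "grip": 60}
  ]
}}

```text
t: 7.65
eef_pos: [535.3, 120.7, 106.1]
tcp_rot: [-1.571, -0.0, 1.232]
ft_force: [-0.2, 0.1, 0.4]
opening: 0.594
```

>>> {"name": "move_arm", "arguments": {
  "rows": [
    {"tx": 0, "ty": -0.5, "tz": 0, "rx": 0, "ry": 0, "rz": 0, "grip": 100},
    {"tx": 0, "ty": -1, "tz": 0, "rx": 0, "ry": 0, "rz": 0, "grip": 100},
    {"tx": 0, "ty": -2, "tz": 0, "rx": 0, "ry": 0, "rz": 0, "grip": 100},
    {"tx": 0, "ty": -3, "tz": 0, "rx": 0, "ry": 0, "rz": 0, "grip": 100},
    {"tx": 0, "ty": -3, "tz": 0, "rx": 0, "ry": 0, "rz": 0, "grip": 100},
    {"tx": 0, "ty": -2, "tz": 0, "rx": 0, "ry": 0, "rz": 0, "grip": 100},
    {"tx": 0, "ty": 0, "tz": 0, "rx": 0, "ry": 0, "rz": 0, "grip": 100},
    {"tx": 0, "ty": 0, "tz": 0, "rx": 0, "ry": 0, "rz": 0, "grip": 100}
  ]
}}

```text
t: 8.32
eef_pos: [535.5, 120.7, 222.8]
tcp_rot: [-1.573, -0.001, 1.232]
ft_force: [-0.3, -0.6, -0.3]
opening: 0.999
```

```bash
python3 go.py 518.5 -382 190; python3 - <<'E'
from m import *
grab('wrist','w4');z=load('w4');P=cloud(z).reshape(-1,3)
D=P[(P[:,2]>74)&(P[:,2]<84)&(abs(P[:,0]-535)<70)&(abs(P[:,1]-120)<70)]
k=P[(P[:,2]>110)&(P[:,2]<125)&(abs(P[:,0]-535)<25)&(abs(P[:,1]-120)<25)]
print('disc',D.mean(0),((D.max(0)+D.min(0))/2),np.ptp(D,axis=0));print('knob',k.mean(0),len(k))
print(np.linalg.lstsq(np.c_[D[:,:2]-[535,120],np.ones(len(D))],D[:,2],rcond=None)[0])
E
```

```text
t 8.32 at [535.5 120.7 222.8] rot [-1.5734e+00 -1.3000e-03  1.2320e+00] q [ 0.1   0.39  1.76  0.    0.98 -1.13] F [-0.3 -0.6 -0.3] op 0.999 
 total cm tx,ty,tz [-47.98   3.25 -15.09] rows at 3.5: 14.40145316229105
disc [533.59420574 121.7408491   79.07842851] [536.68805367 120.51709633  78.61499912] [113.26852839 113.25941932   6.20832965]
knob [535.53054682 121.06899924 117.50365046] 940
[-2.76393058e-04  5.82596928e-04  7.90770257e+01]
```

View pics/w4.png

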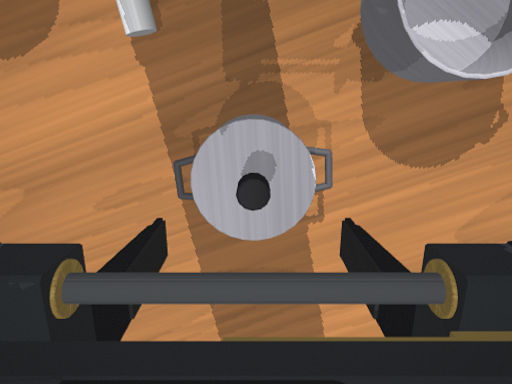

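>>> {"name": "move_arm", "arguments": {
  "rows": [
    {"tx": -3.4, "ty": 0, "tz": -1.05, "rx": 0, "ry": 0, "rz": 0, "grip": 100},
    {"tx": -3.4, "ty": 0, "tz": -1.05, "rx": 0, "ry": 0, "rz": 0, "grip": 100},
    {"tx": -3.4, "ty": 0, "tz": -1.05, "rx": 0, "ry": 0, "rz": 0, "grip": 100},
    {"tx": -3.4, "ty": 0, "tz": -1.05, "rx": 0, "ry": 0, "rz": 0, "grip": 100},
    {"tx": -3.4, "ty": 0, "tz": -1.05, "rx": 0, "ry": 0, "rz": 0, "grip": 100},
    {"tx": -3.4, "ty": 0, "tz": -1.05, "rx": 0, "ry": 0, "rz": 0, "grip": 100},
    {"tx": -3.4, "ty": 0, "tz": -1.05, "rx": 0, "ry": 0, "rz": 0, "grip": 100},
    {"tx": -3.4, "ty": 0, "tz": -1.05, "rx": 0, "ry": 0, "rz": 0, "grip": 100},
    {"tx": -3.4, "ty": 0, "tz": -1.05, "rx": 0, "ry": 0, "rz": 0, "grip": 100},
    {"tx": -3.4, "ty": 0, "tz": -1.05, "rx": 0, "ry": 0, "rz": 0, "grip": 100}
  ]
}}

```text
t: 9.2
eef_pos: [520.5, -236.5, 219.9]
tcp_rot: [-1.569, -0.001, 1.232]
ft_force: [0.4, 0.3, -0.1]
opening: 1.001
```

>>> {"name": "move_arm", "arguments": {
  "rows": [
    {"tx": -3.4, "ty": 0.6, "tz": -1.05, "rx": 0, "ry": 0, "rz": 0, "grip": 100},
    {"tx": -3.4, "ty": 0.6, "tz": -1.05, "rx": 0, "ry": 0, "rz": 0, "grip": 100},
    {"tx": -3.2, "ty": 0.6, "tz": -1.05, "rx": 0, "ry": 0, "rz": 0, "grip": 100},
    {"tx": -2.5, "ty": 0.6, "tz": -0.9, "rx": 0, "ry": 0, "rz": 0, "grip": 100},
    {"tx": -1.5, "ty": 0.5, "tz": -0.5, "rx": 0, "ry": 0, "rz": 0, "grip": 100},
    {"tx": 0, "ty": 0, "tz": 0, "rx": 0, "ry": 0, "rz": 0, "grip": 100},
    {"tx": 0, "ty": 0, "tz": 0, "rx": 0, "ry": 0, "rz": 0, "grip": 100}
  ]
}}

```text
t: 9.78
eef_pos: [517.3, -381.6, 190.8]
tcp_rot: [-1.569, -0.001, 1.231]
ft_force: [0.2, 1.0, -0.0]
opening: 1.002
```

```bash
python3 - <<'E'
from m import *
grab('wrist','w5');lid('w5',(160,60,345,285))
E
python3 go.py 518.5 -382 41
```

```text
disc circle [ 521.1 -381.    75.9]
knob top mean [ 520.5 -380.8   52.7] 728 [27. 27.  7.]
t 9.83 at [ 517.6 -381.   191.5] rot [-1.5694e+00 -1.0000e-03  1.2321e+00] q [-0.74  0.56  1.56  0.    1.03 -1.97] F [-0.5  1.   0.2] op 1.0 
 total cm tx,ty,tz [-0.08 15.05 -0.14] rows at 3.5: 4.30033310709909
```

View pics/w5.png

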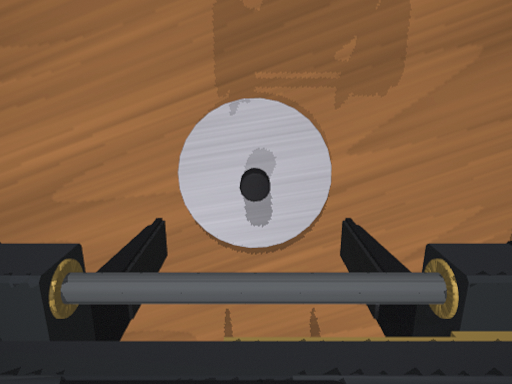

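>>> {"name": "move_arm", "arguments": {
  "rows": [
    {"tx": 0.1, "ty": 2, "tz": -0.31, "rx": 0, "ry": 0, "rz": 0, "grip": 100},
    {"tx": 0, "ty": 3, "tz": 0, "rx": 0, "ry": 0, "rz": 0, "grip": 100},
    {"tx": 0, "ty": 3, "tz": 0, "rx": 0, "ry": 0, "rz": 0, "grip": 100},
    {"tx": 0, "ty": 2.5, "tz": 0, "rx": 0, "ry": 0, "rz": 0, "grip": 100},
    {"tx": 0, "ty": 2, "tz": 0, "rx": 0, "ry": 0, "rz": 0, "grip": 100},
    {"tx": 0, "ty": 1.2, "tz": 0, "rx": 0, "ry": 0, "rz": 0, "grip": 100},
    {"tx": 0, "ty": 0.8, "tz": 0, "rx": 0, "ry": 0, "rz": 0, "grip": 100},
    {"tx": 0, "ty": 0.4, "tz": 0, "rx": 0, "ry": 0, "rz": 0, "grip": 100},
    {"tx": 0, "ty": 0, "tz": 0, "rx": 0, "ry": 0, "rz": 0, "grip": 60},
    {"tx": 0, "ty": 0, "tz": 0, "rx": 0, "ry": 0, "rz": 0, "grip": 40}
  ]
}}

```text
t: 10.67
eef_pos: [521.4, -382.2, 44.1]
tcp_rot: [-1.572, 0.0, 1.232]
ft_force: [0.3, -0.3, 0.1]
opening: 0.912
```

>>> {"name": "move_arm", "arguments": {
  "rows": [
    {"tx": 0, "ty": 0, "tz": 0, "rx": 0, "ry": 0, "rz": 0, "grip": 20},
    {"tx": 0, "ty": 0, "tz": 0, "rx": 0, "ry": 0, "rz": 0, "grip": 0},
    {"tx": 0, "ty": 0, "tz": 0, "rx": 0, "ry": 0, "rz": 0, "grip": 0},
    {"tx": 0, "ty": 0, "tz": 0, "rx": 0, "ry": 0, "rz": 0, "grip": 0},
    {"tx": 0, "ty": 0, "tz": 0, "rx": 0, "ry": 0, "rz": 0, "grip": 0},
    {"tx": 0, "ty": 0, "tz": 0, "rx": 0, "ry": 0, "rz": 0, "grip": 0},
    {"tx": 0, "ty": 0, "tz": 0, "rx": 0, "ry": 0, "rz": 0, "grip": 0},
    {"tx": 0, "ty": 0, "tz": 0, "rx": 0, "ry": 0, "rz": 0, "grip": 0},
    {"tx": 0, "ty": 0, "tz": 0, "rx": 0, "ry": 0, "rz": 0, "grip": 0},
    {"tx": 0, "ty": 0, "tz": 0, "rx": 0, "ry": 0, "rz": 0, "grip": 0}
  ]
}}

```text
t: 11.5
eef_pos: [521.0, -382.1, 43.0]
tcp_rot: [-1.571, -0.0, 1.232]
ft_force: [0.2, 0.4, 0.3]
opening: 0.288
```

>>> {"name": "move_arm", "arguments": {
  "rows": [
    {"tx": 0, "ty": 0, "tz": 0, "rx": 0, "ry": 0, "rz": 0, "grip": 0},
    {"tx": 0, "ty": 0, "tz": 0, "rx": 0, "ry": 0, "rz": 0, "grip": 0},
    {"tx": 0, "ty": 0, "tz": 0, "rx": 0, "ry": 0, "rz": 0, "grip": 0},
    {"tx": 0, "ty": 0, "tz": 0, "rx": 0, "ry": 0, "rz": 0, "grip": 0},
    {"tx": 0, "ty": 0, "tz": 0, "rx": 0, "ry": 0, "rz": 0, "grip": 0}
  ]
}}

```text
t: 11.92
eef_pos: [521.0, -382.1, 43.1]
tcp_rot: [-1.571, -0.0, 1.232]
ft_force: [0.4, -0.3, -0.5]
opening: 0.289
```

>>> {"name": "move_arm", "arguments": {
  "rows": [
    {"tx": 0, "ty": -0.3, "tz": 0, "rx": 0, "ry": 0, "rz": 0, "grip": 0},
    {"tx": 0, "ty": -1, "tz": 0, "rx": 0, "ry": 0, "rz": 0, "grip": 0},
    {"tx": 0, "ty": -2, "tz": 0, "rx": 0, "ry": 0, "rz": 0, "grip": 0},
    {"tx": 0, "ty": -3, "tz": 0, "rx": 0, "ry": 0, "rz": 0, "grip": 0},
    {"tx": 0, "ty": -3, "tz": 0, "rx": 0, "ry": 0, "rz": 0, "grip": 0},
    {"tx": 0, "ty": -3, "tz": 0, "rx": 0, "ry": 0, "rz": 0, "grip": 0},
    {"tx": 0, "ty": -3, "tz": 0, "rx": 0, "ry": 0, "rz": 0, "grip": 0},
    {"tx": 0, "ty": -2, "tz": 0, "rx": 0, "ry": 0, "rz": 0, "grip": 0},
    {"tx": 0, "ty": -1, "tz": 0, "rx": 0, "ry": 0, "rz": 0, "grip": 0},
    {"tx": 0, "ty": 0, "tz": 0, "rx": 0, "ry": 0, "rz": 0, "grip": 0}
  ]
}}

```text
t: 12.75
eef_pos: [521.4, -382.5, 228.8]
tcp_rot: [-1.574, 0.001, 1.232]
ft_force: [0.1, -0.5, -1.9]
opening: 0.286
```

```bash
python3 go.py 443 344.8 223;python3 - <<'E'
from m import *
grab('wrist','w6');z=load('w6');P=cloud(z)
q=P[120:215,170:330].reshape(-1,3);s=env.state()['eef_pos']
q=q[(q[:,2]>s[2]-50)&(q[:,2]<s[2]-15)]
print(len(q),np.linalg.lstsq(np.c_[q[:,:2]-s[:2],np.ones(len(q))],q[:,2],rcond=None)[0],s)
E
```

```text
t 12.75 at [ 521.4 -382.5  228.8] rot [-1.5745e+00  1.5000e-03  1.2320e+00] q [-0.74  0.53  1.51  0.    1.1  -1.97] F [ 0.1 -0.5 -1.9] op 0.286 
 total cm tx,ty,tz [65.99  0.37 31.56] rows at 3.5: 20.900609173488473
15132 [ 2.41494542e-03 -2.21836037e-03  1.99806050e+02] [ 520.94602807 -382.13427107  226.70682123]
```

View pics/w6.png

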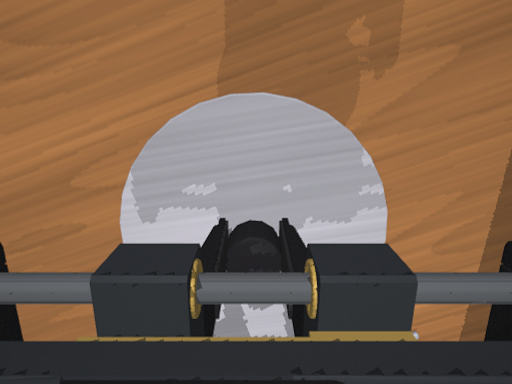

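>>> {"name": "move_arm", "arguments": {
  "rows": [
    {"tx": 1.5, "ty": 0, "tz": 0.7, "rx": 0, "ry": 0, "rz": 0, "grip": 0},
    {"tx": 2.5, "ty": 0, "tz": 1.2, "rx": 0, "ry": 0, "rz": 0, "grip": 0},
    {"tx": 3.2, "ty": 0, "tz": 1.55, "rx": 0, "ry": 0, "rz": 0, "grip": 0},
    {"tx": 3.2, "ty": 0, "tz": 1.55, "rx": 0, "ry": 0, "rz": 0, "grip": 0},
    {"tx": 3.2, "ty": 0, "tz": 1.55, "rx": 0, "ry": 0, "rz": 0, "grip": 0},
    {"tx": 3.2, "ty": 0, "tz": 1.55, "rx": 0, "ry": 0, "rz": 0, "grip": 0},
    {"tx": 3.2, "ty": 0, "tz": 1.55, "rx": 0, "ry": 0, "rz": 0, "grip": 0},
    {"tx": 3.2, "ty": 0, "tz": 1.55, "rx": 0, "ry": 0, "rz": 0, "grip": 0},
    {"tx": 3.2, "ty": 0, "tz": 1.55, "rx": 0, "ry": 0, "rz": 0, "grip": 0},
    {"tx": 3.2, "ty": 0, "tz": 1.55, "rx": 0, "ry": 0, "rz": 0, "grip": 0}
  ]
}}

```text
t: 13.63
eef_pos: [483.3, -53.7, 224.6]
tcp_rot: [-1.568, 0.0, 1.232]
ft_force: [0.7, 0.2, -2.6]
opening: 0.287
```

>>> {"name": "move_arm", "arguments": {
  "rows": [
    {"tx": 3.2, "ty": 0, "tz": 1.55, "rx": 0, "ry": 0, "rz": 0, "grip": 0},
    {"tx": 3.2, "ty": 0, "tz": 1.55, "rx": 0, "ry": 0, "rz": 0, "grip": 0},
    {"tx": 3.2, "ty": 0, "tz": 1.55, "rx": 0, "ry": 0, "rz": 0, "grip": 0},
    {"tx": 3.2, "ty": 0, "tz": 1.55, "rx": 0, "ry": 0, "rz": 0, "grip": 0},
    {"tx": 3.2, "ty": 0, "tz": 1.55, "rx": 0, "ry": 0, "rz": 0, "grip": 0},
    {"tx": 2.2, "ty": 0, "tz": 1.1, "rx": 0, "ry": 0, "rz": 0, "grip": 0},
    {"tx": 1.2, "ty": 0, "tz": 0.6, "rx": 0, "ry": 0, "rz": 0, "grip": 0},
    {"tx": 0, "ty": 0, "tz": 0, "rx": 0, "ry": 0, "rz": 0, "grip": 0},
    {"tx": 0, "ty": 0, "tz": 0, "rx": 0, "ry": 0, "rz": 0, "grip": 0}
  ]
}}

```text
t: 14.38
eef_pos: [459.2, 159.1, 224.9]
tcp_rot: [-1.569, 0.001, 1.234]
ft_force: [0.3, 0.4, -2.1]
opening: 0.285
```

```bash
python3 - <<'E'
from m import *
grab('wrist','w7');z=load('w7');P=cloud(z)
X=P[0:240,260:512].reshape(-1,3);D=X[(X[:,2]>86)&(X[:,2]<94)&(X[:,1]>230)]
print(len(D),circf(D[:,:2]),circ(D[:,:2],73),np.ptp(D,axis=0))
E
python3 go.py 443 344.8 147
```

```text
1889 [443.  344.6  72.1] (array([442.8562433 , 345.60259797]), np.float64(1.1617367876936584)) [148.63203522 123.33636961   6.41493419]
t 14.43 at [459.4 158.6 225.1] rot [-1.5691e+00  1.1000e-03  1.2326e+00] q [ 0.2   0.31  1.9  -0.    0.94 -1.04] F [-0.5 -0.4 -2.4] op 0.289 
 total cm tx,ty,tz [17.03  7.8   7.71] rows at 3.5: 5.789104512208004
```

View pics/w7.png

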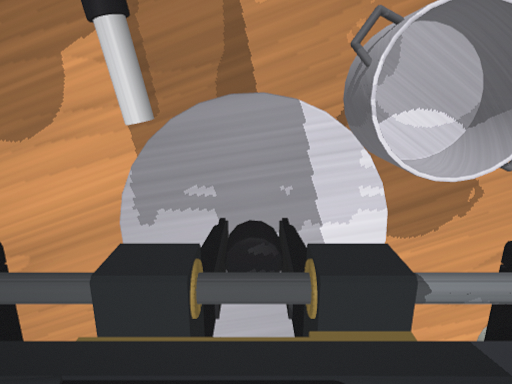

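>>> {"name": "move_arm", "arguments": {
  "rows": [
    {"tx": 2.0, "ty": 0, "tz": 0.9, "rx": 0, "ry": 0, "rz": 0, "grip": 0},
    {"tx": 3.2, "ty": 0, "tz": 1.45, "rx": 0, "ry": 0, "rz": 0, "grip": 0},
    {"tx": 3.2, "ty": 0, "tz": 1.45, "rx": 0, "ry": 0, "rz": 0, "grip": 0},
    {"tx": 3.2, "ty": 0, "tz": 1.45, "rx": 0, "ry": 0, "rz": 0, "grip": 0},
    {"tx": 3.2, "ty": 0, "tz": 1.45, "rx": 0, "ry": 0, "rz": 0, "grip": 0},
    {"tx": 2.2, "ty": 0, "tz": 0.95, "rx": 0, "ry": 0, "rz": 0, "grip": 0},
    {"tx": 0, "ty": 2, "tz": 0, "rx": 0, "ry": 0, "rz": 0, "grip": 0},
    {"tx": 0, "ty": 3, "tz": 0, "rx": 0, "ry": 0, "rz": 0, "grip": 0},
    {"tx": 0, "ty": 2, "tz": 0, "rx": 0, "ry": 0, "rz": 0, "grip": 0},
    {"tx": 0, "ty": 0.5, "tz": 0, "rx": 0, "ry": 0, "rz": 0, "grip": 0}
  ]
}}

```text
t: 15.27
eef_pos: [443.5, 342.9, 147.7]
tcp_rot: [-1.567, 0.004, 1.231]
ft_force: [-0.4, 0.3, -2.8]
opening: 0.285
```

>>> {"name": "move_arm", "arguments": {
  "rows": [
    {"tx": 0, "ty": 0, "tz": 0, "rx": 0, "ry": 0, "rz": 0, "grip": 0},
    {"tx": 0, "ty": 0, "tz": 0, "rx": 0, "ry": 0, "rz": 0, "grip": 0},
    {"tx": 0, "ty": 0, "tz": 0, "rx": 0, "ry": 0, "rz": 0, "grip": 0}
  ]
}}

```text
t: 15.52
eef_pos: [445.0, 344.5, 152.4]
tcp_rot: [-1.572, -0.001, 1.231]
ft_force: [0.0, 0.4, -1.7]
opening: 0.284
```

```bash
python3 go.py 443 345 123; python3 - <<'E'
from h import *
grab('side','s8');a=cv2.imread('pics/s8.png')[70:240,80:270];cv2.imwrite('pics/s8c.png',cv2.resize(a,None,fx=3.3,fy=3.3))
E
```

```text
t 15.52 at [445.  344.5 152.4] rot [-1.5719e+00 -1.5000e-03  1.2312e+00] q [ 0.54  0.5   1.8   0.    0.84 -0.69] F [ 0.   0.4 -1.7] op 0.284 
 total cm tx,ty,tz [-0.03  2.94  0.21] rows at 3.5: 0.8408335220880699
```

View pics/s8c.png

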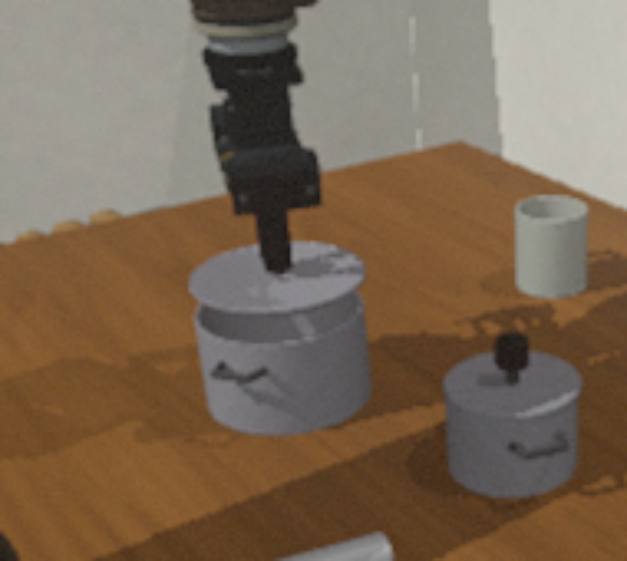

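>>> {"name": "move_arm", "arguments": {
  "rows": [
    {"tx": 0, "ty": 0.4, "tz": 0.15, "rx": 0, "ry": 0, "rz": 0, "grip": 0},
    {"tx": 0, "ty": 0.5, "tz": 0, "rx": 0, "ry": 0, "rz": 0, "grip": 0},
    {"tx": 0, "ty": 0.5, "tz": 0, "rx": 0, "ry": 0, "rz": 0, "grip": 0},
    {"tx": 0, "ty": 0.3, "tz": 0, "rx": 0, "ry": 0, "rz": 0, "grip": 0},
    {"tx": 0, "ty": 0.2, "tz": 0, "rx": 0, "ry": 0, "rz": 0, "grip": 0},
    {"tx": 0, "ty": 0.1, "tz": 0, "rx": 0, "ry": 0, "rz": 0, "grip": 0},
    {"tx": 0, "ty": 0, "tz": 0, "rx": 0, "ry": 0, "rz": 0, "grip": 0},
    {"tx": 0, "ty": 0, "tz": 0, "rx": 0, "ry": 0, "rz": 0, "grip": 0},
    {"tx": 0, "ty": 0, "tz": 0, "rx": 0, "ry": 0, "rz": 0, "grip": 0}
  ]
}}

```text
t: 16.32
eef_pos: [442.8, 345.2, 131.3]
tcp_rot: [-1.571, -0.0, 1.232]
ft_force: [0.0, -0.4, -1.5]
opening: 0.287
```

```bash
python3 go.py 443 345 123
```

```text
t 16.32 at [442.8 345.2 131.3] rot [-1.5709e+00 -2.0000e-04  1.2320e+00] q [ 0.54  0.53  1.82  0.    0.79 -0.69] F [ 0.  -0.4 -1.5] op 0.287 
 total cm tx,ty,tz [-0.02  0.83 -0.02] rows at 3.5: 0.23614817020530118
```

>>> {"name": "move_arm", "arguments": {
  "rows": [
    {"tx": 0, "ty": 0.2, "tz": 0, "rx": 0, "ry": 0, "rz": 0, "grip": 0},
    {"tx": 0, "ty": 0.2, "tz": 0, "rx": 0, "ry": 0, "rz": 0, "grip": 0},
    {"tx": 0, "ty": 0.2, "tz": 0, "rx": 0, "ry": 0, "rz": 0, "grip": 0},
    {"tx": 0, "ty": 0.1, "tz": 0, "rx": 0, "ry": 0, "rz": 0, "grip": 0},
    {"tx": 0, "ty": 0.1, "tz": 0, "rx": 0, "ry": 0, "rz": 0, "grip": 0},
    {"tx": 0, "ty": 0, "tz": 0, "rx": 0, "ry": 0, "rz": 0, "grip": 0},
    {"tx": 0, "ty": 0, "tz": 0, "rx": 0, "ry": 0, "rz": 0, "grip": 0}
  ]
}}

```text
t: 16.9
eef_pos: [442.8, 345.2, 123.1]
tcp_rot: [-1.571, -0.0, 1.232]
ft_force: [-0.5, 0.3, -1.8]
opening: 0.288
```

```bash
python3 go.py 443 345 123
```

```text
t 16.9 at [442.8 345.2 123.1] rot [-1.5708e+00 -1.0000e-04  1.2320e+00] q [ 0.54  0.54  1.83  0.    0.77 -0.69] F [-0.5  0.3 -1.8] op 0.288 
 total cm tx,ty,tz [-0.01  0.01 -0.03] rows at 3.5: 0.009069118523323065
```

Still carrying the lid's weight (no contact); go a little lower.

>>> {"name": "move_arm", "arguments": {
  "rows": [
    {"tx": 0, "ty": 0.1, "tz": 0, "rx": 0, "ry": 0, "rz": 0, "grip": 0},
    {"tx": 0, "ty": 0.05, "tz": 0, "rx": 0, "ry": 0, "rz": 0, "grip": 0},
    {"tx": 0, "ty": 0, "tz": 0, "rx": 0, "ry": 0, "rz": 0, "grip": 0},
    {"tx": 0, "ty": 0, "tz": 0, "rx": 0, "ry": 0, "rz": 0, "grip": 0}
  ]
}}

```text
t: 17.23
eef_pos: [442.8, 345.2, 123.0]
tcp_rot: [-1.572, -0.001, 1.232]
ft_force: [-4.2, -2.5, 13.0]
opening: 0.291
```

Contact made at the expected height. Releasing.

>>> {"name": "move_arm", "arguments": {
  "rows": [
    {"tx": 0, "ty": -0.05, "tz": 0, "rx": 0, "ry": 0, "rz": 0, "grip": 0},
    {"tx": 0, "ty": 0, "tz": 0, "rx": 0, "ry": 0, "rz": 0, "grip": 40},
    {"tx": 0, "ty": 0, "tz": 0, "rx": 0, "ry": 0, "rz": 0, "grip": 60},
    {"tx": 0, "ty": 0, "tz": 0, "rx": 0, "ry": 0, "rz": 0, "grip": 60},
    {"tx": 0, "ty": 0, "tz": 0, "rx": 0, "ry": 0, "rz": 0, "grip": 60},
    {"tx": 0, "ty": 0, "tz": 0, "rx": 0, "ry": 0, "rz": 0, "grip": 60},
    {"tx": 0, "ty": 0, "tz": 0, "rx": 0, "ry": 0, "rz": 0, "grip": 60}
  ]
}}

```text
t: 17.82
eef_pos: [442.8, 345.2, 122.0]
tcp_rot: [-1.571, -0.0, 1.232]
ft_force: [-0.3, 0.7, -0.7]
opening: 0.592
```

>>> {"name": "move_arm", "arguments": {
  "rows": [
    {"tx": 0, "ty": -0.5, "tz": 0, "rx": 0, "ry": 0, "rz": 0, "grip": 100},
    {"tx": 0, "ty": -1, "tz": 0, "rx": 0, "ry": 0, "rz": 0, "grip": 100},
    {"tx": 0, "ty": -2, "tz": 0, "rx": 0, "ry": 0, "rz": 0, "grip": 100},
    {"tx": 0, "ty": -3, "tz": 0, "rx": 0, "ry": 0, "rz": 0, "grip": 100},
    {"tx": 0, "ty": -3, "tz": 0, "rx": 0, "ry": 0, "rz": 0, "grip": 100},
    {"tx": 0, "ty": -2, "tz": 0, "rx": 0, "ry": 0, "rz": 0, "grip": 100},
    {"tx": 0, "ty": 0, "tz": 0, "rx": 0, "ry": 0, "rz": 0, "grip": 100},
    {"tx": 0, "ty": 0, "tz": 0, "rx": 0, "ry": 0, "rz": 0, "grip": 100}
  ]
}}

```text
t: 18.48
eef_pos: [442.9, 345.3, 238.8]
tcp_rot: [-1.573, -0.002, 1.232]
ft_force: [0.1, 0.0, -0.5]
opening: 0.996
```

```bash
python3 - <<'E'
from m import *
for n,t in(('wrist','w9'),('scene','c9')):
  grab(n,t);z=load(t);P=cloud(z).reshape(-1,3)
  for cx,cy,h,r in((443,345,90,80),(535,120.5,75,60)):
    D=P[(P[:,2]>h-1)&(P[:,2]<h+9)&(abs(P[:,0]-cx)<r+5)&(abs(P[:,1]-cy)<r+5)]
    k=P[(P[:,2]>h+36)&(P[:,2]<h+50)&(abs(P[:,0]-cx)<25)&(abs(P[:,1]-cy)<25)]
    if len(D)<300: continue
    print(n,h,'disc mid',((D.max(0)+D.min(0))/2),np.ptp(D,axis=0),'knob',k.mean(0),len(k))
    print(' tilt',np.linalg.lstsq(np.c_[D[:,:2]-[cx,cy],np.ones(len(D))],D[:,2],rcond=None)[0])
a=cv2.imread('pics/c9.png')[130:260,250:450];b=cv2.imread('pics/w9.png')
cv2.imwrite('pics/f9.png',np.vstack([cv2.resize(a,(512,333))[:200+60],b])[:600])
E
python3 go.py 443 345 240
```

```text
wrist 90 disc mid [442.81775499 345.85279881  93.93394787] [152.99325529 153.20380865   5.55012881] knob [441.77090376 346.03424279 132.65425775] 918
 tilt [-8.00724685e-04  6.76088595e-04  9.40731154e+01]
scene 90 disc mid [442.99341922 344.80327532  93.95457534] [155.66621302 151.2668973    9.90555804] knob [444.37544485 344.43534089 130.73379991] 84
 tilt [ 3.60568154e-04 -1.07576471e-03  9.28266854e+01]
scene 75 disc mid [536.10838433 119.81858401  78.90666215] [114.76311622 112.22197298   9.80919004] knob [538.42047798 120.14786352 116.03808636] 83
 tilt [ 3.43536233e-03 -2.15359302e-03  7.79094961e+01]
t 18.58 at [442.4 345.  236.8] rot [-1.5704e+00  5.0000e-04  1.2319e+00] q [ 0.54  0.4   1.71  0.    1.03 -0.69] F [ 0.5 -1.2  0.9] op 0.997 
 total cm tx,ty,tz [ 0.02 -0.32 -0.05] rows at 3.5: 0.09257957208988145
```

View pics/f9.png

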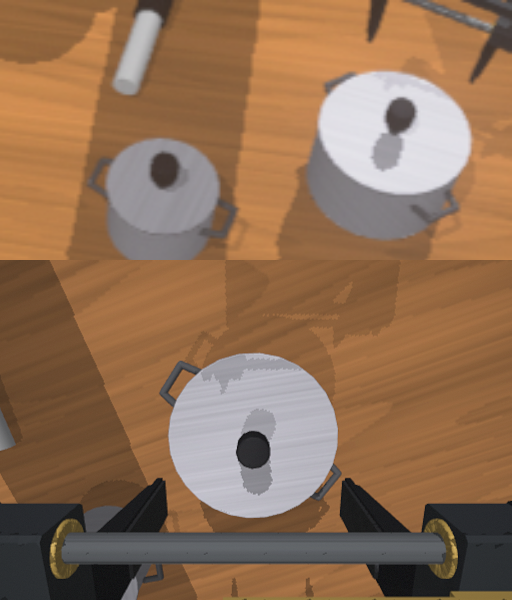

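Both lids are seated flat and centred, and the gripper is clear of them. Handing in.

```bash
python3 -c "
from cell import env
print(env.job_done())"
```

```text
the job is handed in; nothing more can be done
None
```

I put the small lid on the small pot and the large lid on the large pot. I lowered each until the wrist force showed contact (about 5 N and 13 N), then released. I handed the job in at about 18.6 s; no verdict is reported.

| Last check | Small lid | Large lid |
|---|---|---|
| Disc top height | about 79 mm (expected 79) | about 94 mm (expected 94) |
| Tilt | under 0.005 rad | under 0.002 rad |
| Distance from pot centre | within about 1 mm of the pot centre measured before placing (535, 120) | within about 1 mm of the pot centre measured before placing (443, 345) |

- **Pots:** both look upright in the final pictures. I did not measure their tilt separately, and the lids now hide the rims.
- **Clearance:** the gripper was open and about 115 mm above the large lid's knob.
- **Disagreements:** the scene and side cameras differed by about 4–5 mm in x, so I used the wrist camera for the final positions. In the last check, the scene camera put the knobs 2–3 mm further out in x than the wrist camera did. It sees the knobs from an angle, and this is still well inside the 12 mm limit.
- **Refused call:** my first move call was refused because its rows left some values out; nothing moved.

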